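# Throw open the double doors of the cheese safe

## Robot

A 6-joint arm with a two-finger parallel gripper is mounted at the origin on the work surface. World frame = base frame: x ahead of the robot, y to its left, z up, the work surface at z = 0. Lengths are in mm, angles in rad, forces in N, time in s.
With the tool pointing down it reaches from about 350 to 975 mm from the base axis. Payload 7.1 kg.
Tool frame: the origin (TCP) lies on the front face of the gripper's body, between the roots of the fingers; the fingertips stand 80 mm ahead of it and the grasp point (between the pads) lies 61 mm ahead of it (env.tips_ahead is the distance from the TCP to the fingertips, in mm); z points along the fingers, y is the line along which they close (so a half turn about z gives the same grasp; the last joint's range is limited). The gripper opens to 88 mm and grips with 3 to 60 N. Pads are 20 mm wide; open, the fingers measure 115 mm over their backs; the gripper's body (75 mm by 178 mm) begins 61 mm behind the grasp point.
Start: joints at [1.099, 0.423, 1.63, -0, 1.089, -0.019], TCP at [273.396, 562.014, 302.675] pointing down, gripper open.
Joint ranges: [-3, 3], [-0.9, 2.11], [0.09, 2.58], [-1.31, 4.45], [0.11, 2.69], [-2.54, 2.54]. Speed limits (rad/s): [2.39, 2.39, 3.01, 3.14, 3.14, 3.14].

## Interface

Orientations are given as a unit quaternion [x, y, z, w].
In Python, from station import env, set_gripper, viewer, workorder gives the robot as it stands. Calls block until the motion is done:
- env.reach(position, orientation): joint-space move of the TCP to a pose.
- env.move_l(position, rot=None, rate=150, f_stop=None): straight line of the TCP; rot=None keeps the orientation; rate is the mean speed in mm/s. With f_stop (N) it stops when the force on the tool has changed by that much, and returns True; else False.
- env.move_joints(angles): joint-space move.
- set_gripper(opening): finger opening in mm; the grip force is fixed at half the most; returns when the fingers have stopped.
- env.hold(seconds).
- env.ik(position, orientation): joint angles nearest the present ones, or None.
- env.read_state(): the state.
- viewer.camera(name): name is "side" or "top" or "wrist"; returns the picture (384x512x3 uint8, blue, green, red); there is no depth.
- viewer.camera_params(name): a dict with "fx", "fy", "cx", "cy" (pixels), "pose" (4x4, takes a point from camera to world coordinates); the wrist camera has in their place "tool_from_camera" (4x4, takes a point from camera to tool coordinates, whose origin is the TCP and whose axes are the flange's). Camera axes: x right, y up, looking along -z (the intrinsics and any distortion apply to the point x, -y, -z); pixel columns grow to the right and rows downward; lengths in mm; the calibration is good to about 2 mm. A picture is of the moment at which its call begins: read the wrist's pose just before it. camera_params takes no time and is no camera call.
A pose or a line that the arm cannot do raises env.IKError and nothing moves.
- workorder.sign_off(): hands the job in; it is judged then, once.
The state is a dict: "time_s": time; "qpos": joint angles; "dq": joint speeds; "tau": joint torques, N m; "tool_pos": TCP position; "orientation": TCP orientation; "force": force on the tool from outside, world axes, zero at the start; "wrist_torque": the same for the moment, N m; "width": finger opening in mm; "grip_force": force on a finger pad.
Only numpy, scipy, OpenCV 4.12 (cv2) and the standard library are available. Lean on these libraries where they do the work, as an engineer would, in place of code of your own. Each camera call takes 0.05 s, during which the arm holds its last target. There are 200 camera calls.

## Task

The whole cheese wheel will not pass through one door of the cheese safe, so open both: lift the fall bar out of its keeper and swing the right-hand door, whose cover strip laps over the other, out of the way first; then draw the tower bolt of the left-hand door fully down and pull that door firmly past its ball catch. Leave both doors standing wide open, about square to the front or further, with the wheel still in its place and the things on the counter undisturbed.

Things in the scene. Friction and masses are not known exactly. Their poses are not given: they have to be found in the camera images.
- safe: Cheese safe, wooden cupboard fixed on the counter: 360 mm wide, 280 high, 238 deep with its doors. Origin on the counter under the middle of the box; own -x points straight out of the front, own +y to the left as one faces the front, z up. Outer face of the shut doors: plane x = -0.128 of its frame; roof and floor boards (20 mm) end flush with it, the doors hang between them and meet at y = 0.
- cover_strip (a point): Dark wooden strip, 31 mm wide, 8 thick, all down the free edge of the right-hand door; this point is on its front at the top, over the joint of the doors. It laps 15 mm over the left-hand door's face, so that one cannot open before the right-hand door.
- right_leaf (a joint): Angle of the right-hand door (178 mm wide, 18 thick, from z = 0.026 to 0.258, mesh below a solid top), hinged at y = -0.18 in the frame of safe, rad: 0 shut, growing as it swings outward, 1.57 square to the front, stop at 1.9. Stays where it is left.
- left_leaf (a joint): The same for the left-hand door, hinged at y = +0.18 in the frame of safe. When shut, a spring ball catch in the sill also holds it: with the bolt drawn, it takes a pull of about 8 to 13 N at the bolt knob to come free, within the first 10 mm of travel there.
- right_hinge (a point): Point on the upright hinge axis of the right-hand door, at the height of the door's top (z = 0.258), in the plane of its outer face. Axes turn with the door: own +y runs along it from the hinge to the free edge, own -x out of its outer face, z up.
- left_hinge (a point): The same for the left-hand door: own -y runs along it from the hinge to the free edge, own -x out of its outer face, z up.
- bar_knob (a point): Middle of the fall bar's knob: plain steel, 24 mm thick, 34 long, pointing straight out of the right-hand door, on a neck 14 thick. 42 mm out from the door's outer face, 145 from its hinge axis; latched at z = 0.228. The flat bar (160 x 22 x 6 mm) lies level behind it, its front 25 mm inside this point. Lifted 15 mm or more it clears the keeper; stop at 20.
- bar_pivot (a point): Pivot of the fall bar on the right-hand door, 70 mm from the knob towards the hinge. The knob end swings up about it. Let go, it falls back level by its own weight (about 2 N at the knob), so it must be kept up while the door is pulled until the door is 0.15 rad open. The knob is fast on the bar and tilts with it: a hard grip on the knob resists the lift (3 to 10 N).
- keeper (a point): Top of the lip of the keeper, a steel hook 20 mm wide on the left-hand door that stands 26 mm out from its face, 32 mm left of the joint of the doors: the free end of the fall bar lies behind this lip.
- bolt_knob (a point): Middle of the tower bolt's knob: like the bar's, 24 mm thick, 34 long, pointing straight out of the left-hand door, 37 mm out from its face, 85 from its hinge axis. How far the bolt is shot varies: knob at z = 0.237 to 0.242. It draws straight down with 4 to 8 N to a solid stop at z = 0.220, is free of the staple below 0.228 and stays where it is left. It is also this door's handle.
- staple (a point): Front of the steel staple on the edge of the roof board above the bolt knob, into which the bolt's 8 mm rod runs up; 36 mm wide with its plate, z = 0.262 to 0.276, 18 mm out from the door face.
- wheel_center (a point): Middle of the cheese wheel (190 mm across, 75 high, 1.9 kg) lying loose on the floor of the safe, close behind the doors.
- bottle_center (a point): Half-way up the oil bottle on the counter (64 mm thick, 230 high, loose), a bystander.
- plate_center (a point): Middle of the white plate on the counter (210 mm across, 22 high, loose), a bystander.
- scraper_center (a point): Middle of the raclette scraper lying on the counter (260 mm long, loose), a bystander.

How it is judged:
By the outcome, as a careful person would: the job done as asked, in the order asked, and still so for the second after the job is handed in, with the robot touching nothing.
It also fails if it takes over 72 s, if anything falls off the work surface, if the arm or the gripper's body presses on something with over 40 N, if the wrist force passes 120 N, or if a joint passes its speed limit or range.

## Working session

There is one attempt and no reset: what is moved stays moved. The work goes in short steps, each a Python script; the robot and the scene stay as the last script left them, time stands still between calls to the robot, and variables do not carry over. Pictures are saved under pics/ and viewed, at most 10 in all, crops included, and the job is handed in when it is done.

```bash
ls; mkdir -p pics; python3 - <<'E'
from station import env, viewer
import cv2, numpy as np
np.set_printoptions(precision=4,suppress=True)
for n in ("side","top"):
    cv2.imwrite(f"pics/{n}0.png",viewer.camera(n)); print(n,viewer.camera_params(n))
print(viewer.camera_params("wrist"))
s=env.read_state();print(s)
E
```

```text
pics
side {'fx': 398.29673873757554, 'fy': 398.29673873757554, 'cx': 251.95922031439284, 'cy': 192.53569676778815, 'pose': array([[  -0.9935,    0.0496,   -0.1025,  447.0498],
       [  -0.1136,   -0.4966,    0.8605, 1040.3451],
       [  -0.0082,    0.8665,    0.499 ,  829.6224],
       [   0.    ,    0.    ,    0.    ,    1.    ]])}
top {'fx': 398.62271656898616, 'fy': 398.62271656898616, 'cx': 251.90912042835777, 'cy': 197.93796281971441, 'pose': array([[   0.0247,    0.9764,   -0.2144,  263.233 ],
       [  -0.9997,    0.0231,   -0.0099,  -68.6274],
       [  -0.0047,    0.2146,    0.9767, 1646.0962],
       [   0.    ,    0.    ,    0.    ,    1.    ]])}
{'fx': 313.4654335807454, 'fy': 313.4654335807454, 'cx': 256.4565427136657, 'cy': 187.5423332009451, 'tool_from_camera': array([[ -0.0009,   0.9675,   0.253 ,  68.3943],
       [  1.    ,   0.0012,  -0.0011,   0.3555],
       [ -0.0013,   0.253 ,  -0.9675, -82.6402],
       [  0.    ,   0.    ,   0.    ,   1.    ]])}
{'time_s': 0.1, 'qpos': array([ 1.099 ,  0.4237,  1.6306,  0.    ,  1.0885, -0.019 ]), 'dq': array([-0.0012, -0.0022,  0.0002,  0.0009, -0.0024,  0.0001]), 'tau': array([ -0.0006, -54.5613, -27.4325,   0.0645,   0.0188,  -0.    ]), 'tool_pos': array([273.2381, 561.6935, 302.0012]), 'orientation': array([ 0.2245,  0.9745, -0.0006, -0.0002]), 'force': array([ 0.0694, -0.8859,  0.2373]), 'wrist_torque': array([ 0.0198,  0.0169, -0.0081]), 'grip_force': 0.0, 'width': 87.907196423777}
```

View pics/side0.png

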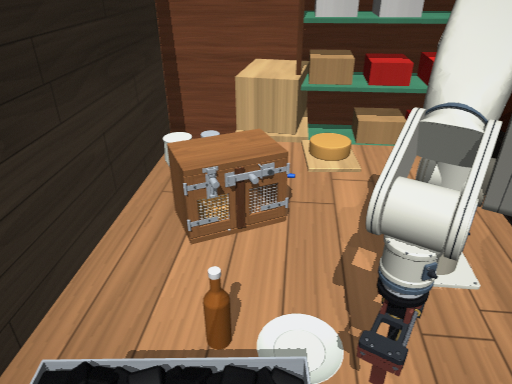

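View pics/top0.png

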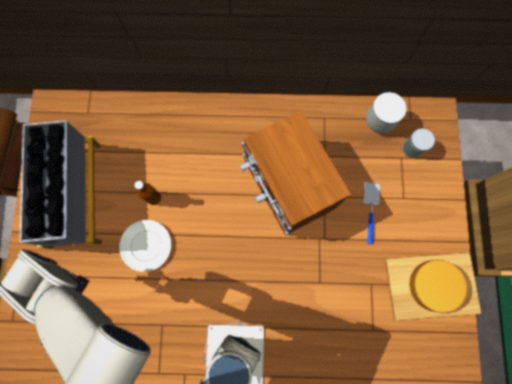

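```bash
cat > h.py <<'E'
from station import env, set_gripper, viewer, workorder
import cv2, numpy as np
from scipy.spatial.transform import Rotation as R
np.set_printoptions(precision=3,suppress=True)
def cam(name):
    p=viewer.camera_params(name)
    if 'pose' in p: T=p['pose']
    else:
        s=env.read_state();T=np.eye(4);T[:3,:3]=R.from_quat(s['orientation']).as_matrix();T[:3,3]=s['tool_pos'];T=T@p['tool_from_camera']
    return p,T
def ray(p,T,u,v):
    d=np.array([(u-p['cx'])/p['fx'],-(v-p['cy'])/p['fy'],-1]);return T[:3,3],T[:3,:3]@d
def onz(p,T,u,v,z):
    o,d=ray(p,T,u,v);return o+d*(z-o[2])/d[2]
def proj(p,T,X):
    c=T[:3,:3].T@(np.asarray(X)-T[:3,3]);return np.array([p['cx']+p['fx']*c[0]/-c[2],p['cy']+p['fy']*c[1]/c[2]])
def cross(r1,r2):
    (o1,d1),(o2,d2)=r1,r2;A=np.c_[d1,-d2];t=np.linalg.lstsq(A,o2-o1,rcond=None)[0]
    a,b=o1+d1*t[0],o2+d2*t[1];return (a+b)/2,np.linalg.norm(a-b)
E
python3 - <<'E'
from h import *
im=cv2.imread('pics/top0.png');c=cv2.resize(im[100:240,230:360],None,fx=4.2,fy=4.2,interpolation=cv2.INTER_CUBIC)
im=cv2.imread('pics/side0.png');d=cv2.resize(im[120:245,160:305],None,fx=4.1,fy=4.1,interpolation=cv2.INTER_CUBIC)
cv2.imwrite('pics/c1.png',c);cv2.imwrite('pics/c2.png',d)
p,T=cam('top')
for u,v in ((246,145),(295,114),(350,188),(292,228)):print(onz(p,T,u,v,280))
E
```

```text
[758.457 -28.587 280.   ]
[ 882.77  -205.374  280.   ]
[ 607.144 -399.468  280.   ]
[ 460.234 -195.681  280.   ]
```

View pics/c1.png

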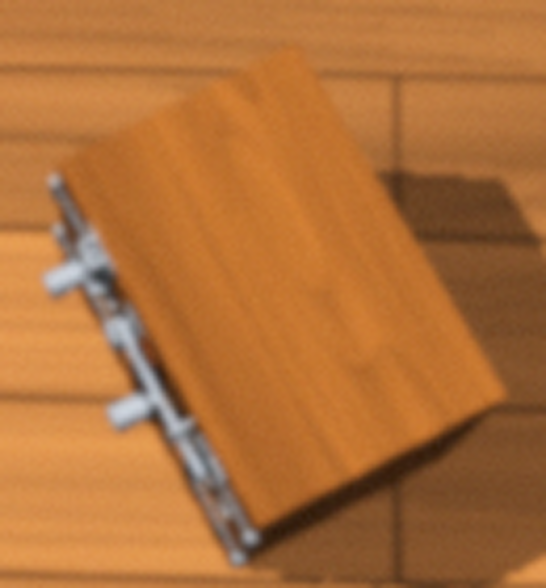

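View pics/c2.png

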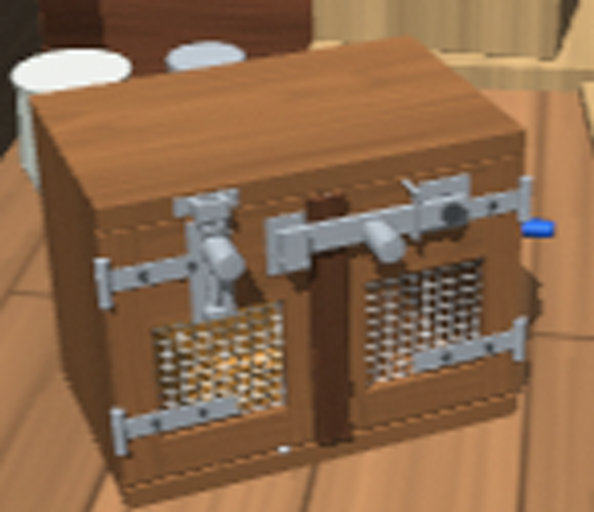

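```bash
python3 - <<'E'
from h import *
M=np.array([[-128,180],[110,180],[110,-180],[-128,-180.]])
def fit(W):
    cm,cw=M.mean(0),W.mean(0);H=(M-cm).T@(W-cw)
    a=np.arctan2(H[0,1]-H[1,0],H[0,0]+H[1,1]);Q=np.array([[np.cos(a),-np.sin(a)],[np.sin(a),np.cos(a)]])
    t=cw-Q@cm;return a,t,np.linalg.norm(W-(M@Q.T+t),axis=1)
S=dict(top=[(58,172),(295,45),(507,393),(257,532)],side=[(97,208),(33,95),(415,40),(523,132)])
off=dict(top=(4.2,230,100),side=(4.1,160,120))
allW=[]
px=lambda n,u,v:(off[n][1]+(u+.5)/off[n][0]-.5,off[n][2]+(v+.5)/off[n][0]-.5)
for n in S:
    p,T=cam(n);W=np.array([onz(p,T,*px(n,*q),280)[:2] for q in S[n]]);allW.append(W);print(n,*fit(W))
a,t,e=fit(np.mean(allW,0));print('mean',a,t,e)
Q=np.array([[np.cos(a),-np.sin(a)],[np.sin(a),np.cos(a)]])
rt=lambda n,q:ray(*cam(n),*px(n,*q))
for nm,qt,qs in(("bolt",(50,285),(236,265)),("bar",(112,415),(393,248))):
    X,d=cross(rt('top',qt),rt('side',qs));print(nm,X,d,'safe',Q.T@(X[:2]-t))
E
```

```text
top -1.0498746924530653 [ 686.309 -216.231] [4.775 1.279 3.624 3.259]
side -1.0829567745227926 [ 688.569 -216.069] [4.083 1.521 7.297 5.409]
mean -1.0663156663630167 [ 687.44  -216.151] [4.414 0.835 4.561 1.776]
bolt [682.34  -13.638 242.237] 4.832586686879088 safe [-179.75   93.42]
bar [569.867 -70.206 232.315] 4.431490739440654 safe [-184.593  -32.384]
```

```bash
cat >> h.py <<'E'
A=-1.0663;O=np.array([687.4,-216.2])
def s2w(x,y,z): 
    c,s=np.cos(A),np.sin(A);return np.array([O[0]+c*x-s*y,O[1]+s*x+c*y,z])
def frame(side,th):
    c,s=np.cos(th),np.sin(th);sg=1 if side=='R' else -1
    h=np.array([-128,-180*sg]);e=np.array([-s,sg*c]);o=np.array([-c,-sg*s])
    return h,e,o
def pose(side,th,tilt,flip,z,along=None,out=None,back=61,roll=0):
    h,e,o=frame(side,th)
    along=along or (145 if side=='R' else 85);out=out or (42 if side=='R' else 37)
    P=s2w(*(h+e*along+o*out),z)
    E=s2w(*e,0)-s2w(0,0,0);N=s2w(*o,0)-s2w(0,0,0)
    zt=-np.cos(tilt)*np.array([0,0,1.])-np.sin(tilt)*N
    y=E*flip;m=np.c_[np.cross(y,zt),y,zt]
    m=R.from_rotvec(N*roll).as_matrix()@m
    return P-m[:,2]*back,R.from_matrix(m).as_quat()
E
python3 - <<'E'
from h import *
p,T=cam('top');print('bottle',onz(p,T,155,198,0),onz(p,T,140,185,230),'plate',onz(p,T,146,246,15))
for side,ths in(('R',(0,.4,.8,1.2,1.7)),('L',(0,.4,.8,1.2,1.7))):
  for tilt in(0,.2,.4,.7):
    for f in(1,-1):
      qs=[env.ik(*pose(side,t,tilt,f,228)) for t in ths]
      print(side,tilt,f,''.join('x' if q is None else 'o' for q in qs),[None if q is None else q[5].round(2) for q in qs])
q=env.ik(*pose('R',0,.2,1,228));print(q);q=env.ik(*pose('R',0,.2,-1,228));print(q)
for th in (.8,1.6): print('L free edge',s2w(*(frame('L',th)[0]+178*frame('L',th)[1]),0),'knob',s2w(*(frame('L',th)[0]+85*frame('L',th)[1]+37*frame('L',th)[2]),0))
E
```

```text
bottle [614.596 358.137   0.   ] [612.946 357.339 230.   ] plate [410.011 375.611  15.   ]
R 0 1 ooooo [np.float64(-0.67), np.float64(-1.02), np.float64(-1.42), np.float64(-1.86), np.float64(-2.51)]
R 0 -1 ooooo [np.float64(2.47), np.float64(2.12), np.float64(1.73), np.float64(1.28), np.float64(0.63)]
R 0.2 1 oooox [np.float64(-0.46), np.float64(-0.86), np.float64(-1.36), np.float64(-1.98), None]
R 0.2 -1 xoooo [None, np.float64(2.28), np.float64(1.78), np.float64(1.16), np.float64(0.33)]
R 0.4 1 oooox [np.float64(-0.17), np.float64(-0.56), np.float64(-1.22), np.float64(-2.23), None]
R 0.4 -1 xxooo [None, None, np.float64(1.92), np.float64(0.91), np.float64(-0.05)]
R 0.7 1 ooxxo [np.float64(0.35), np.float64(0.26), None, None, np.float64(2.51)]
R 0.7 -1 xxxoo [None, None, None, np.float64(-0.25), np.float64(-0.63)]
L 0 1 xxxoo [None, None, None, np.float64(-2.37), np.float64(-1.87)]
L 0 -1 ooooo [np.float64(-0.56), np.float64(-0.11), np.float64(0.34), np.float64(0.77), np.float64(1.28)]
L 0.2 1 xxxoo [None, None, None, np.float64(-2.28), np.float64(-1.84)]
L 0.2 -1 ooooo [np.float64(-0.38), np.float64(0.07), np.float64(0.48), np.float64(0.86), np.float64(1.3)]
L 0.4 1 xxxoo [None, None, None, np.float64(-2.23), np.float64(-1.83)]
L 0.4 -1 ooooo [np.float64(-0.15), np.float64(0.25), np.float64(0.59), np.float64(0.91), np.float64(1.31)]
L 0.7 1 xxooo [None, None, np.float64(-2.45), np.float64(-2.22), np.float64(-1.85)]
L 0.7 -1 ooooo [np.float64(0.27), np.float64(0.48), np.float64(0.69), np.float64(0.92), np.float64(1.29)]
[-0.083  0.335  1.818 -0.215  0.888 -0.46 ]
None
L free edge [612.82   34.697   0.   ] knob [712.564  43.01    0.   ]
L free edge [701.652 141.13    0.   ] knob [777.107  75.369   0.   ]
```

```bash
python3 - <<'E'
from h import *
s=env.read_state();p=s['tool_pos'].copy();p[2]=420
env.move_l(p,rate=250);set_gripper(60)
env.reach(*pose('R',0,0,1,228+80,out=62))
P,T=cam('wrist');cv2.imwrite('pics/w1.png',viewer.camera('wrist'))
np.save('pics/w1T.npy',T)
for X in((-187,-35,228),(-182,95,239),(-128,0,258)):print(proj(P,T,s2w(*X)))
print(env.read_state()['time_s'])
E
```

```text
[254.856 205.559]
[435.488 216.792]
[304.57  298.572]
3.8583
```

View pics/w1.png

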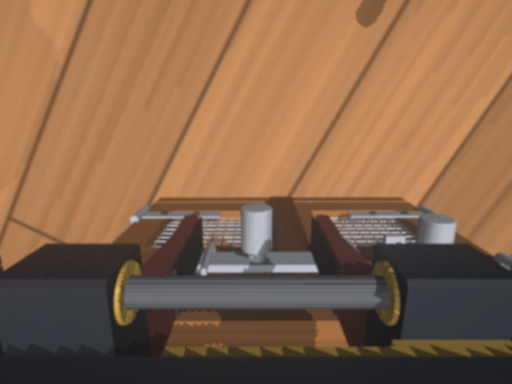

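```bash
python3 - <<'E'
from h import *
def st(m):
    s=env.read_state();print(m,round(s['time_s'],2),'F',s['force'],'w',round(s['width'],1),'tcp',s['tool_pos'])
env.move_l(pose('R',0,0,1,308,out=44)[0],rate=150)
print(env.move_l(pose('R',0,0,1,229,out=44)[0],rate=100,f_stop=15));st('down')
set_gripper(10);st('grip')
for r in(.09,.18,.25):
    p,q=pose('R',0,0,1,228+70*np.sin(r),along=75+70*np.cos(r),out=44,roll=r)
    # roll sign: tool top must lean to the hinge
    p2,q2=pose('R',0,0,1,228+70*np.sin(r),along=75+70*np.cos(r),out=44,roll=-r)
    if r==.09: print('tcp shift toward hinge?',(p-p2)@(s2w(0,1,0)-s2w(0,0,0)))
E
```

```text
False
down 5.07 F [ 0.185 -0.485  0.352] w 60.1 tcp [574.007 -82.528 290.583]
grip 5.72 F [0.746 0.917 0.459] w 23.5 tcp [573.824 -82.444 290.153]
tcp shift toward hinge? 10.965183002157152
```

```bash
cat >> h.py <<'E'
def st(m):
    s=env.read_state();print(m,round(s['time_s'],2),'F',s['force'],'w',round(s['width'],1),'grip',round(s['grip_force'],1),'q6',s['qpos'][5].round(2))
def rp(th,r,**k): return pose('R',th,0,1,228+70*np.sin(r),along=75+70*np.cos(r),out=44,roll=-r,**k)
E
python3 - <<'E'
from h import *
for r in(.08,.16,.25):
    env.move_l(*rp(0,r),rate=40);st(r)
for th in(.07,.14,.22,.3):
    env.move_l(*rp(th,.25),rate=60);st(th)
cv2.imwrite('pics/s1.png',cv2.resize(viewer.camera('side')[110:260,150:320],None,fx=3.5,fy=3.5))
E
```

```text
0.08 6.04 F [ 3.305  2.498 -0.431] w 23.1 grip 30.0 q6 -0.73
0.16 6.38 F [3.413 3.035 0.681] w 23.1 grip 30.0 q6 -0.8
0.25 6.73 F [1.736 2.093 0.482] w 23.4 grip 30.0 q6 -0.9
0.07 7.04 F [2.207 1.103 2.786] w 23.4 grip 30.0 q6 -0.97
0.14 7.35 F [1.385 2.267 1.581] w 23.4 grip 30.0 q6 -1.05
0.22 7.68 F [1.47  1.625 1.547] w 23.4 grip 30.0 q6 -1.13
0.3 8.02 F [0.895 1.37  1.545] w 23.2 grip 30.0 q6 -1.22
```

View pics/s1.png

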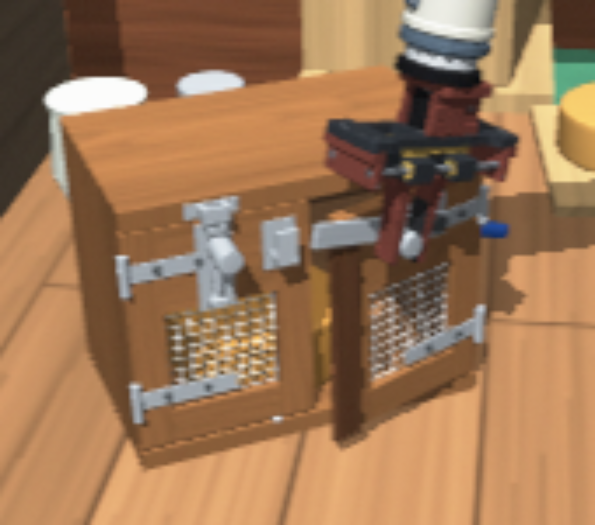

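```bash
python3 - <<'E'
from h import *
try:
  for th in np.arange(.4,1.66,.125):
    env.move_l(*rp(th,max(0,.25-(th-.3))),rate=90)
    if abs(env.read_state()['force']).max()>12: st(th)
except env.IKError as e: print('ik',th,e)
st(th)
set_gripper(60)
p,q=rp(th,0)
print(p)
env.move_l(p+[0,0,120],rate=200);st('up')
cv2.imwrite('pics/s2.png',cv2.resize(viewer.camera('top')[90:290,180:400],None,fx=2.7,fy=2.7))
E
```

```text
1.65 11.97 F [-0.152 -2.185  8.012] w 23.4 grip 30.0 q6 -2.45
[351.327 -94.409 289.   ]
up 13.46 F [ 0.488  0.038 -0.416] w 59.6 grip 0.0 q6 -2.45
```

View pics/s2.png

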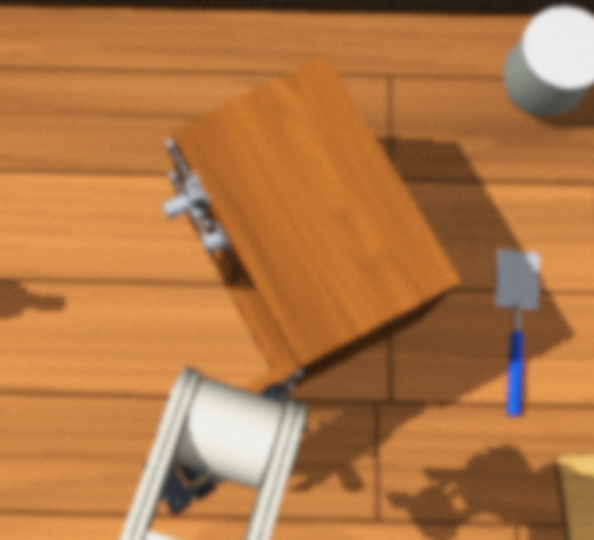

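```bash
cat >> h.py <<'E'
def lp(th,z,out=39): return pose('L',th,.4,-1,z,out=out,back=66)
E
python3 - <<'E'
from h import *
p,q=lp(0,340,out=80)
env.reach(p,q);st('above')
env.move_l(*lp(0,275,out=75),rate=150)
print(env.move_l(*lp(0,240),rate=80,f_stop=12));st('at')
set_gripper(10);st('grip')
b=env.move_l(*lp(0,210),rate=25,f_stop=22);s=env.read_state();st('drawn')
print(b,s['tool_pos']-lp(0,220)[0])
E
```

```text
above 15.46 F [ 0.019 -0.066 -0.565] w 60.2 grip 0.0 q6 -0.19
False
at 16.82 F [ 0.415  0.03  -0.405] w 60.0 grip 0.0 q6 -0.16
grip 17.48 F [0.647 0.942 1.356] w 23.6 grip 30.0 q6 -0.16
drawn 18.28 F [-3.465  1.331  7.68 ] w 23.4 grip 30.0 q6 -0.13
True [0.216 0.295 1.1  ]
```

```bash
python3 - <<'E'
from h import *
b=env.move_l(*lp(0,212),rate=20,f_stop=18);s=env.read_state();st('again')
print(b,s['tool_pos']-lp(0,220)[0]); z=s['tool_pos'][2]-lp(0,0)[0][2]+1
for th in(.04,.08,.12,.2,.3):
    env.move_l(*lp(th,z),rate=40);s=env.read_state();st(th);print(s['tool_pos']-lp(th,z)[0])
cv2.imwrite('pics/s3.png',cv2.resize(viewer.camera('side')[110:260,150:320],None,fx=3.5,fy=3.5))
E
```

```text
again 18.53 F [-3.957 -0.21   7.013] w 23.2 grip 30.0 q6 -0.13
True [0.155 0.36  1.081]
0.04 18.78 F [ 1.7   -7.372  2.225] w 23.3 grip 30.1 q6 -0.09
[ 0.417 -1.912 -0.068]
0.08 19.04 F [-0.299  2.039  1.382] w 23.4 grip 29.7 q6 -0.05
[-0.06  -0.073 -0.582]
0.12 19.3 F [ 2.258 -1.877 -1.63 ] w 23.4 grip 29.7 q6 -0.01
[-0.139 -0.259 -0.605]
0.2 19.67 F [ 2.26  -2.559 -4.082] w 23.2 grip 29.7 q6 0.07
[-0.174 -0.214 -0.462]
0.3 20.08 F [ 1.684 -1.802 -3.363] w 23.2 grip 29.7 q6 0.16
[-0.246 -0.19  -0.233]
```

View pics/s3.png

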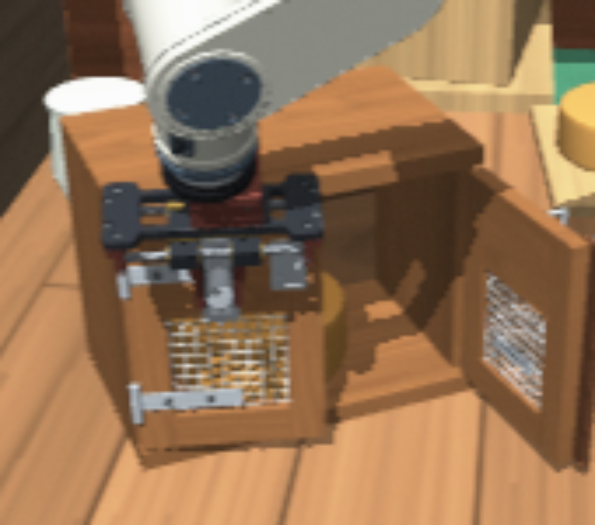

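Left door is coming open (free edge at about (325,440) ahead of the sill), bolt down, right door wide open at the right. I'll carry on to 1.7 rad.

```bash
python3 - <<'E'
from h import *
z=221
try:
  for th in np.arange(.4,1.71,.13):
    env.move_l(*lp(th,z),rate=90)
    if abs(env.read_state()['force']).max()>15: st(th)
except env.IKError as e: print('ik',th,e)
st(th)
set_gripper(60)
p,q=lp(th,z)
h,e,o=frame('L',th);N=s2w(*o,0)-s2w(0,0,0)
env.move_l(p+N*40+[0,0,40],rate=120);env.move_l(p+N*60+[0,0,180],rate=200);st('up')
s=env.read_state();env.move_joints(s['qpos']+[.75,-.2,0,0,0,0]);st('away')
a=viewer.camera('side')[110:290,120:330];b=viewer.camera('top')[90:290,100:390]
cv2.imwrite('pics/s4.png',np.vstack([cv2.resize(b,(435,300)),cv2.resize(a,(435,300))]))
E
```

```text
1.7000000000000002 23.48 F [-1.639  6.138  4.157] w 23.3 grip 29.9 q6 1.31
up 25.71 F [-0.163  0.075 -0.397] w 59.8 grip 0.0 q6 1.28
away 27.97 F [0.922 0.088 0.075] w 59.9 grip 0.0 q6 1.28
```

View pics/s4.png

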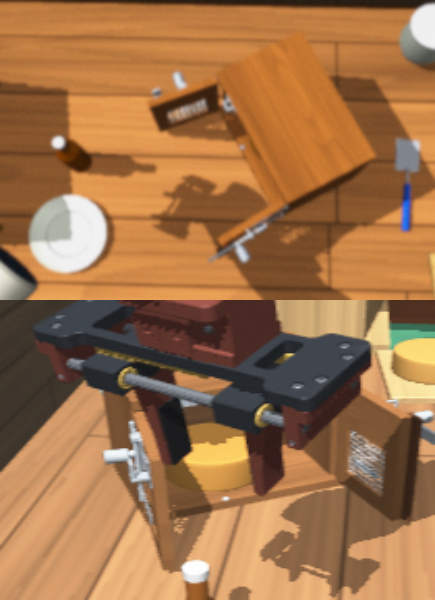

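```bash
python3 -c "
from h import *
env.hold(.3);print(workorder.sign_off())"
```

```text
the job is handed in; nothing more can be done
None
```

I opened both doors in the order asked and left each standing slightly past square, at about 1.65 rad (right) and 1.7 rad (left). The wheel is still in its place, the counter items are undisturbed, and I handed the job in at about 28 s with the arm clear of everything.

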